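Release the spring tray, load a blank and latch it again

ROBOT

A 6-joint arm with a two-finger parallel gripper is mounted at the origin on the work surface. World frame = base frame: x ahead of the robot, y to its left, z up, the work surface at z = 0. Lengths are in m, angles in degrees, forces in N, time in s.
With the tool pointing down it reaches from about 0.4 to 0.825 m from the base axis. Payload 7 kg.
Tool frame: the origin (TCP) lies at the very end of the fingers, on their centre line; the grasp point (between the pads) lies 19 mm behind it (r.grip_depth is the distance from the TCP to the grasp point, in m); z points along the fingers, y is the line along which they close (so a half turn about z gives the same grasp; the last joint's range is limited). The gripper opens to 88 mm and grips with 3 to 60 N. Pads are 19 mm wide; open, the fingers measure 130 mm over their backs; the gripper's body (78 mm by 193 mm) begins 47 mm behind the grasp point.
Start: joints at [83.887, 20.546, 0.682, 0, -70.136, -16.507], TCP at [0.26, 0.623, 0.227] pointing down, gripper open.
Joint ranges: [-176.03, 176.03], [-82.01, 121.73], [-58.28, 71.71], [-173.87, 95.51], [-174.79, -0.11], [-173.66, 173.66]. Speed limits (degrees/s): [136.94, 136.94, 172.46, 180, 180, 180].

INTERFACE

Orientations are given as [roll, pitch, yaw] about the fixed x, y, z axes, in that order (R = Rz(yaw) Ry(pitch) Rx(roll)).
In Python, from plant import r gives the robot as it stands.
- The arm moves only by the tool play_rows, never from a script. Its argument "rows" is a list that holds one entry, the list of rows, each a list of 5 numbers: the closure, from 0 (fully open) to 1 (shut), then the shift along the tool's x, y, z each as a share of 0.5 m, from -1 to 1, then the turn about the tool's z as a share of 1.5 rad, from -1 to 1. A call has exactly 8 rows; each row is the pose to reach, as a shift and turn from the pose commanded when the call began, along the tool's axes at that moment; what a row does not reach only later rows make up. A row lasts 1/12 s, in which the tool goes at most 41.7 mm and 7.16 degrees, less where a joint would pass 70% of its speed; a pose out of reach is approached as far as the arm can. A call with a number of a shift or a turn outside -1 to 1 is refused whole. A call with a gripper value outside its range is refused whole. The fingers move at their own pace and stop on an object; "squeeze" is the grip in N (left out, the last holds). Time passes only in rows, so rows that repeat a pose let the fingers close, or fill a call up. It gives the time, the measured TCP pose, the force, the opening and the grip force at its end, in the units of the state.
- r.get_state(): the state, without advancing time (a new reading comes with each control period).
- r.capture(name): name is "scene" or "side" or "wrist"; returns the picture (420x560x3 uint8, red, green, blue); there is no depth.
- r.camera_info(name): a dict with "fovy" (degrees; the focal length in pixels is half the picture's height over the tangent of half this angle, whatever the lens; pixels are square), "cx", "cy" (the principal point, pixels), "pose" (4x4, takes a point from camera to world coordinates). Camera axes: x right, y down, z forward; pixel columns grow to the right and rows downward; lengths in m; the calibration is good to about 2 mm. A picture is of the moment at which its call begins: read the wrist's pose just before it. camera_info takes no time and is no camera call; for the wrist camera it gives the pose at the moment of the call.
- r.close_job(): hands the job in; it is judged then, once.
The state is a dict: "time_s": time; "joints": joint angles; "qd": joint speeds; "joint_torque": joint torques, N m; "tcp_pos": TCP position; "eef_rot": TCP orientation; "contact_force": force on the tool from outside, world axes, zero at the start; "moment": the same for the moment, N m; "gripper_width": finger opening in m; "gripper_force": force on a finger pad.
Only numpy, scipy, OpenCV 4.12 (cv2) and the standard library are available. Lean on these libraries where they do the work, as an engineer would, in place of code of your own. Each camera call takes 0.05 s, during which the arm holds its last target. There are 200 camera calls.

TASK

Take the release pin out of its storage tube and push it down through the small access hole in the top of the plate magazine until the hidden latch lets go and the tray springs open. Slide the pin fully back into its storage tube and lay the rectangular aluminium blank flat inside the open tray. Then push the tray home until it latches; leave the other things on the table where they are.

Things in the scene. Friction and masses are not known exactly. Their poses are not given: they have to be found in the camera images.
- magazine: plate magazine: fixed grey-painted steel case with a bare aluminium top, 150 (x) by 130 (y) by 80 mm high, with one open side that is filled by the aluminium front panel of its tray. Origin: centre of its underside. Its -x side is the tray side and roughly faces the robot. The top has dark look-only slots and screw heads and one real round hole, the access hole
- access_hole (a point): centre of the access hole, a 14 mm round hole in the magazine's top, at the level of the top face (80 mm above the table), 45 mm behind the magazine's centre (its +x). Vertically under it, hidden inside, is the latch's pad (20 mm across), its top 30 mm below the top face. Axes as the magazine's
- latch (a joint): travel of the hidden latch pad, m: 0 at rest (up), 0.012 fully down. Takes about 2 N to start and up to 8 N while the tray hangs on it. Pressed 6 to 9 mm it frees the tray. It springs back up when let go
- tray (a joint): travel of the spring tray, m: 0 shut and latched, 0.085 fully open, towards the magazine's -x. Freed, a spring drives it fully open in about a second and holds it there (1.6 N open, 4.5 N shut). Pushed back it rides over the latch (6 to 9 N in all), is caught once 1 mm or more past 0, and meets its stop 4 mm past 0; let go, it then rests within about 1 mm of 0
- tray_in (a point): centre of the tray's inner floor (on the floor, 16 mm above the table), moving with it; axes as the magazine's. Inside 80 (x) by 100 (y) mm, open on top; side and rear walls rise 18 mm above the floor, the front panel 55 mm. Shut, this point is 35 mm in front (-x) of the magazine's centre, under the top; fully open, the whole inside is clear of the case
- tray_front (a point): centre of the outer face of the tray's flat aluminium front panel (118 mm wide, 64 mm high, spanning 7 to 71 mm above the table), moving with the tray; axes as the magazine's, so pushing along +x shuts it
- pin: release pin, 70 g, upright: steel shaft 8 mm thick and 60 mm long, above it a black round collar 26 mm wide and 6 mm high, above that a black round handle 22 mm wide and 44 mm high (110 mm in all). Origin: the lower tip of the shaft; z up along the pin. Starts standing in its storage tube
- pin_grip (a point): point on the pin's axis to grip, in the middle of the handle, 90 mm above the tip
- tube_stand: fixed storage tube for the pin: an aluminium tube, 20 mm outside, 12 mm bore, upright on a 60 by 60 by 8 mm dark steel base. Origin: centre of its underside
- tube_mouth (a point): centre of the tube's open upper end, 70 mm above the table; the bore is 62 mm deep. The pin is fully in when its collar sits on the rim, the tip 60 mm below this point
- blank: loose rectangular aluminium blank, 60 (x) by 40 (y) by 8 mm thick, 52 g, lying flat on the table. Origin: centre of its underside
- disc: bystander: loose round aluminium disc, 44 mm across, 8 mm thick. Origin: centre of its underside
- tape: bystander: loose white ring (tape roll), 96 mm across, 20 mm high. Origin: centre of its underside
- mouse: bystander: black computer mouse, about 85 by 60 by 34 mm. Origin: underside, 12 mm from its centre
- dowel_block: bystander: aluminium block 70 by 50 by 25 mm with six short thick dowels, 47 mm high in all. Origin: centre of its underside
- plate_stack: bystander: stack of dark steel plates, 88 by 58 by 32 mm. Origin: centre of its underside
- chuck_key: bystander: steel T-handled chuck key lying flat, about 105 by 80 by 14 mm. Origin: underside, near its middle
- carton: bystander: small open cardboard box, 100 by 80 by 55 mm. Origin: centre of its underside
Mind the look-alikes: they are no part of the job. Leave any orange look-alike of the blank alone.

How it is judged:
By the outcome, as a careful person would: the job done as asked, in the order asked, and still so for the second after the job is handed in, with the robot touching nothing.
It also fails if it takes over 72 s, if anything falls off the work surface, if the arm or the gripper's body presses on something with over 40 N, if the wrist force passes 120 N, or if a joint passes its speed limit or range.

## Working session

There is one attempt and no reset: what is moved stays moved. The work goes in short steps, Python scripts to look and compute and a tool call to move; the robot and the scene stay as the last step left them, time stands still between calls to the robot, and variables do not carry over. Pictures are saved under pics/ and viewed, at most 10 in all, crops included, and the job is handed in when it is done.

Besides the shell and the picture viewer there is one more tool, called after "Call:" as name(argument=value, ...) on one line, values as JSON. play_rows: Moves the arm, as the interface text tells. Its arguments: {"type":"object","properties":{"rows":{"type":"array","items":{"type":"array","items":{"type":"array","items":{"type":"number"}}}},"squeeze":{"type":"number"}},"required":["rows"]}

```bash
ls; mkdir -p pics; python3 - <<'E'
from plant import r
import cv2,numpy as np
print(r.get_state())
for n in("scene","side","wrist"):
    i=r.camera_info(n);print(n,i)
    cv2.imwrite(f"pics/{n}0.png",r.capture(n)[:,:,::-1])
E
```

```text
pics
{'time_s': 0.0, 'joints': array([ 8.38866203e+01,  2.05927530e+01,  6.33115591e-01, -1.89675299e-02,
       -7.01372245e+01, -1.65082851e+01]), 'qd': array([ 0.09435377,  0.01547033, -0.01519547, -0.01256864, -0.01152899,
       -0.06498441]), 'joint_torque': array([-1.04899147e-03, -5.82726359e+01,  2.93049645e+01,  6.99740946e+00,
        6.91365130e-03, -1.60767645e-04]), 'tcp_pos': array([0.25946218, 0.62259793, 0.22560646]), 'eef_rot': array([ 1.79902064e+02, -1.04306420e-02, -2.26281156e+01]), 'contact_force': array([ 0.23785151,  0.4006475 , -0.01009935]), 'moment': array([ 0.01879362,  0.01534019, -0.00028226]), 'gripper_force': 0.0, 'gripper_width': 0.08788875423083385}
scene {'fovy': 56.98940032822251, 'cx': 281.4498205900026, 'cy': 209.08276579718066, 'pose': array([[ 5.93304924e-01,  6.08369215e-01, -5.27139607e-01,
         1.11090192e+00],
       [ 8.04977804e-01, -4.48358700e-01,  3.88568154e-01,
        -4.10257855e-01],
       [ 4.52734277e-05, -6.54875083e-01, -7.55737139e-01,
         8.78078063e-01],
       [ 0.00000000e+00,  0.00000000e+00,  0.00000000e+00,
         1.00000000e+00]])}
side {'fovy': 54.22580092072999, 'cx': 282.5898681274219, 'cy': 206.43595489548505, 'pose': array([[ 0.86295712, -0.34129276,  0.37259129,  0.05120869],
       [-0.50522535, -0.59339032,  0.62660616, -0.84129336],
       [ 0.00723592, -0.72897681, -0.68450015,  0.98152551],
       [ 0.        ,  0.        ,  0.        ,  1.        ]])}
wrist {'fovy': 66.087542838137, 'cx': 282.8022429181801, 'cy': 207.45332429046263, 'pose': array([[-0.3843256 , -0.89060181, -0.24315068,  0.32381323],
       [-0.92319458,  0.37142995,  0.09874996,  0.59636177],
       [ 0.00236655,  0.26242753, -0.9649488 ,  0.38317759],
       [ 0.        ,  0.        ,  0.        ,  1.        ]])}
```

View pics/scene0.png

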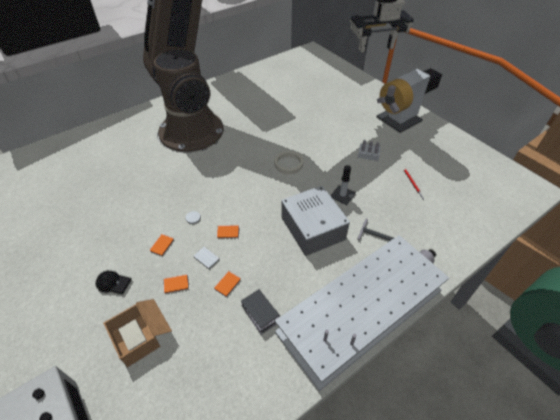

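View pics/side0.png

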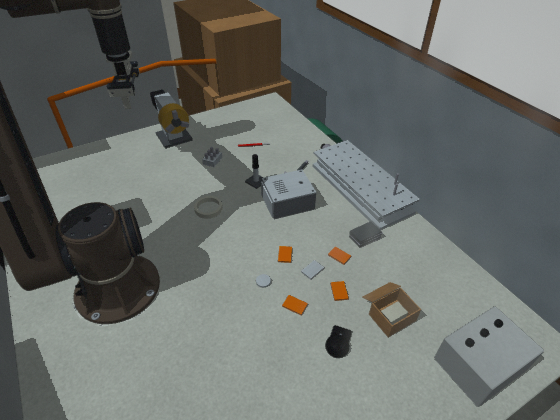

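```bash
python3 - <<'E'
import cv2,numpy as np
s=cv2.imread("pics/scene0.png");d=cv2.imread("pics/side0.png")
def c(im,x,y,w,h,k=4):
    o=cv2.resize(im[y:y+h,x:x+w],None,fx=k,fy=k,interpolation=cv2.INTER_CUBIC)
    for g in range(0,w,10): cv2.line(o,(g*k,0),(g*k,6),(0,0,255),1);
    for g in range(0,h,10): cv2.line(o,(0,g*k),(6,g*k),(0,0,255),1)
    return o
M=np.zeros((600,800,3),np.uint8)
M[:400,:400]=c(s,270,160,100,100); M[:400,400:]=c(d,240,145,100,100)
M[400:,:400]=c(s,160,230,100,50); M[400:,400:]=c(d,260,245,100,50)
cv2.imwrite("pics/m1.png",M)
E
```

```text
(no output)
```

View pics/m1.png

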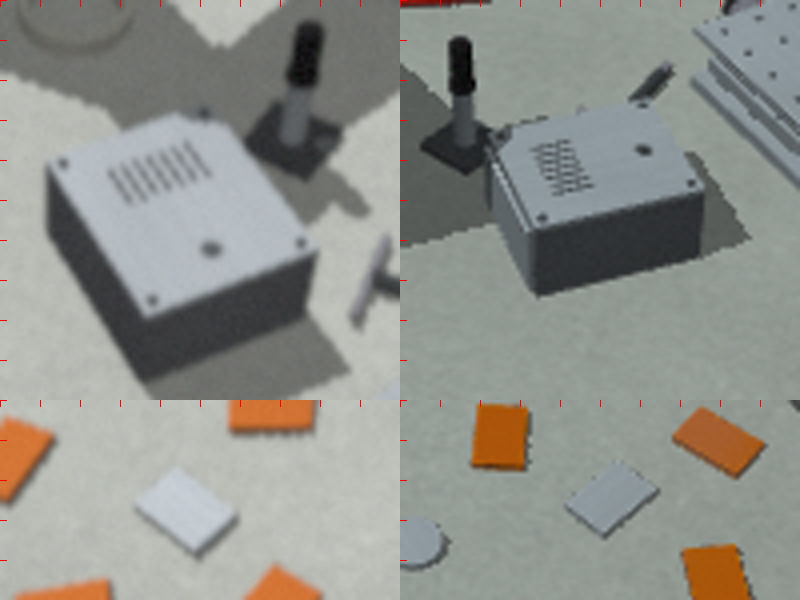

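```bash
cat > h.py <<'E'
import numpy as np
from plant import r
def ray(info,u,v):
    f=210/np.tan(np.radians(info["fovy"])/2); P=info["pose"]
    d=P[:3,:3]@np.array([(u-info["cx"])/f,(v-info["cy"])/f,1]); return P[:3,3],d/np.linalg.norm(d)
def onz(info,u,v,z):
    o,d=ray(info,u,v); return o+d*(z-o[2])/d[2]
def proj(info,p):
    f=210/np.tan(np.radians(info["fovy"])/2); P=info["pose"]; c=P[:3,:3].T@(np.array(p)-P[:3,3])
    return c[0]/c[2]*f+info["cx"],c[1]/c[2]*f+info["cy"]
def Rt():
    from scipy.spatial.transform import Rotation as R
    s=r.get_state(); return s["tcp_pos"],R.from_euler("xyz",s["eef_rot"],degrees=True).as_matrix(),s
E
python3 - <<'E'
from h import *
S=r.camera_info("scene");D=r.camera_info("side");np.set_printoptions(precision=4,suppress=True)
def a(n,z,s,d):
    print(n,"scene",[onz(S,*p,z)[:2] for p in s],"side",[onz(D,*p,z)[:2] for p in d])
a("hole",.08,[(322.75,222.25)],[(301,182.5)])
a("corn",.08,[(282.5,200),(307,239.5),(349.5,222)],[(274,202),(316,193.25),(301.25,170)])
a("pin top",.12,[(347.5,166.75)],[(255.25,155.5)])
q=lambda l,x0,y0,oy:[(x0+x/4,y0+(y-oy)/4) for x,y in l]
a("blank",.008,q([(135,503),(178,468),(238,515),(196,548)],160,230,400),q([(166,504),(215,460),(257,491),(204,532)],260,245,400))
E
```

```text
hole scene [array([0.6564, 0.0608])] side [array([0.6571, 0.0559])]
corn scene [array([0.529 , 0.0223]), array([ 0.6758, -0.0084]), array([0.6978, 0.1185])] side [array([0.5284, 0.0161]), array([ 0.6707, -0.0161]), array([0.6948, 0.114 ])]
pin top scene [array([0.5652, 0.227 ])] side [array([0.5693, 0.2224])]
blank scene [array([ 0.4978, -0.2518]), array([ 0.4896, -0.2145]), array([ 0.5473, -0.2009]), array([ 0.5533, -0.2363])] side [array([ 0.4882, -0.2199]), array([ 0.543 , -0.2032]), array([ 0.5538, -0.2437]), array([ 0.4986, -0.2555])]
```

```bash
cat >> h.py <<'E'
np.set_printoptions(precision=4,suppress=True)
def to(x,y,z,yaw=None,base=None):
    """shares for a target; base=(x,y,z,yaw) commanded pose"""
    if base is None:
        p,M,s=Rt(); base=(*p,s["eef_rot"][2])
    b=np.array(base[:3]);w=np.radians(base[3]);c,s_=np.cos(w),np.sin(w)
    M=np.array([[c,s_,0],[s_,-c,0],[0,0,-1]])
    d=M.T@(np.array([x,y,z])-b)
    t=0 if yaw is None else -(yaw-base[3])
    print("share",d/0.5,"turn",np.radians(t)/1.5,"dist",np.linalg.norm(d))
E
python3 - <<'E'
from h import *
S=r.camera_info("scene");D=r.camera_info("side")
print("spool",onz(S,402,122,0),onz(D,174,138,0), onz(S,437,75,.15))
to(.567,.225,.25,-12,(.26,.623,.227,-22.63))
E
```

```text
spool [0.4192 0.6584 0.    ] [0.4006 0.6522 0.    ] [0.4232 0.7845 0.15  ]
share [ 0.873   0.4985 -0.046 ] turn -0.12368566632466481 dist 0.5031719388042223
```

Call:
play_rows(rows=[[[0,0.52,0.3,-0.028,-0.124],[0,0.52,0.3,-0.028,-0.124],[0,0.52,0.3,-0.028,-0.124],[0,0.52,0.3,-0.028,-0.124],[0,0.52,0.3,-0.028,-0.124],[0,0.52,0.3,-0.028,-0.124],[0,0.52,0.3,-0.028,-0.124],[0,0.52,0.3,-0.028,-0.124]]], squeeze=20)

```text
time_s: 0.82
tcp_pos: [0.4442, 0.3803, 0.241]
eef_rot: [180.0, -0.0, -12.1]
contact_force: [-0.5, -0.3, 0.6]
gripper_width: 0.0878
gripper_force: 0.0
```

```bash
python3 - <<'E'
from h import *
print(Rt()[2]["tcp_pos"],Rt()[2]["eef_rot"],Rt()[2]["qd"])
to(.567,.225,.25,-12)
E
```

```text
[0.4442 0.3803 0.241 ] [179.9694  -0.0179 -12.1324] [-7.0113  0.0262  0.5023 -0.5867  0.4005  5.5879]
share [ 0.3054  0.2521 -0.018 ] turn -0.0015403428578710555 dist 0.19820973129294006
```

Call:
play_rows(rows=[[[0,0.305,0.252,-0.02,0],[0,0.305,0.252,-0.02,0],[0,0.305,0.252,-0.02,0],[0,0.305,0.252,-0.02,0],[0,0.305,0.252,-0.02,0],[0,0.305,0.252,-0.02,0],[0,0.305,0.252,-0.02,0],[0,0.305,0.252,-0.02,0]]])

```text
time_s: 1.48
tcp_pos: [0.5648, 0.2297, 0.2501]
eef_rot: [180.0, 0.0, -12.0]
contact_force: [-0.6, 0.3, -0.7]
gripper_width: 0.0872
gripper_force: 0.0
```

```bash
python3 - <<'E'
from h import *
import cv2
s=r.get_state();print(s["tcp_pos"],s["eef_rot"])
i=r.camera_info("wrist");np.save("w1.npy",i,allow_pickle=True)
cv2.imwrite("pics/w1.png",r.capture("wrist")[:,:,::-1])
for p in [(.567,.225,.12),(.6567,.0585,.08)]: print(proj(i,p))
E
```

```text
[0.5648 0.2297 0.2501] [179.9823   0.0369 -12.011 ]
(np.float64(287.4111627865627), np.float64(194.86733065908408))
(np.float64(441.721749666251), np.float64(57.44877059797244))
```

View pics/w1.png

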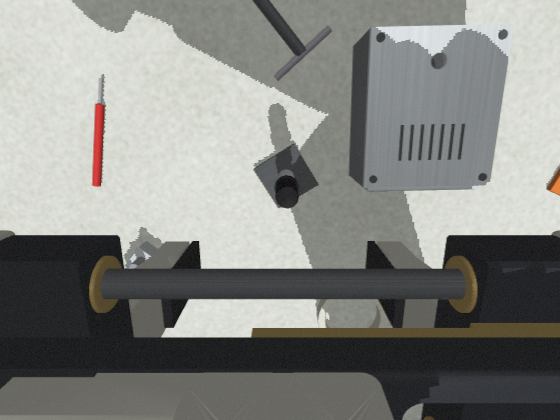

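```bash
python3 - <<'E'
from h import *
import cv2
i=np.load("w1.npy",allow_pickle=True).item()
g=cv2.cvtColor(cv2.imread("pics/w1.png"),cv2.COLOR_BGR2GRAY)
for th in(28,38): 
    n,l,st,c=cv2.connectedComponentsWithStats((g[160:225,255:325]<th).astype(np.uint8))
    print(th,[(x[0]+255,x[1]+160,x[2],x[3],x[4]) for x in st[1:] if x[4]>60])
print(g[48:72:2,424:454:2])
def bl(z,*p): 
    q=onz(i,*p,z); return q
for p in[(374,25),(508,25),(497,190),(365,187)]: print(bl(.08,*p)[:2])
print("hole",bl(.08,438.5,60.5)[:2],"pin",bl(.12,288,195)[:2])
cv2.imwrite("pics/c1.png",np.hstack([cv2.resize(g[160:230,250:320],None,fx=5,fy=5),cv2.resize(g[20:90,400:470],None,fx=5,fy=5)]))
E
```

```text
28 [(np.int32(276), np.int32(176), np.int32(22), np.int32(18), np.int32(185))]
38 [(np.int32(276), np.int32(176), np.int32(23), np.int32(26), np.int32(302))]
[[212 223 220 221 222 222 223 220 222 222 139 139 140 135 138]
 [144 143 203 221 222 221 223 221 222 138 138 139 137 135 138]
 [146 142 203 218 223 221 213 199 194 106 135 137 137 138 138]
 [145 143 139 137 222 184  87  82  88  87 106 130 137 136 138]
 [146 143 137 140 128  86  83  86  82  89  95 114 136 135 135]
 [143 143 137 134  78  79  85  82  85  84  94 110 136 137 137]
 [143 139 140 126  62  77  85  86  84  84  96 114 132 135 137]
 [142 140 139 125  62  68  85  84  84  86  97 120 135 135 139]
 [143 140 138 134  63  60  85  85  84  85 101 131 134 134 139]
 [143 139 136 140 102  61  81  82  82  94 126 136 134 135 141]
 [142 136 139 137 139 112  87  87 108 132 138 136 135 139 138]
 [142 139 139 140 139 141 139 138 138 139 136 136 136 135 136]]
[0.6969 0.1167]
[ 0.6715 -0.0028]
[0.5177 0.0126]
[0.5493 0.1461]
hole [0.6547 0.0617] pin [0.5668 0.2245]
```

View pics/c1.png

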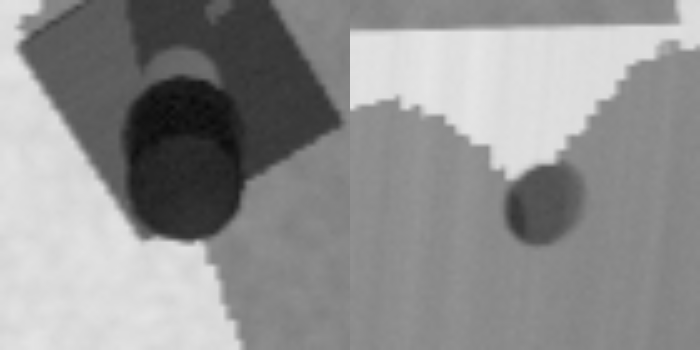

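Call:
play_rows(rows=[[[0.4,0.004,0.009,0.08,0],[0.4,0.004,0.009,0.16,0],[0.4,0.004,0.009,0.22,0],[0.4,0.004,0.009,0.27,0],[0.4,0.004,0.009,0.31,0],[0.4,0.004,0.009,0.33,0],[0.4,0.004,0.009,0.338,0],[0.4,0.004,0.009,0.338,0]]])

```text
time_s: 2.2
tcp_pos: [0.5656, 0.2256, 0.0812]
eef_rot: [180.0, 0.0, -11.9]
contact_force: [-0.7, 0.0, 0.3]
gripper_width: 0.0528
gripper_force: 0.0
```

Call:
play_rows(rows=[[[0.9,0,0,0,0],[0.9,0,0,0,0],[0.9,0,0,0,0],[0.9,0,0,0,0],[0.9,0,0,0,0],[0.9,0,0,0,0],[0.9,0,0,0,0],[0.9,0,0,0,0]]], squeeze=25)

```text
time_s: 2.87
tcp_pos: [0.5663, 0.225, 0.0821]
eef_rot: [-180.0, -0.0, -12.0]
contact_force: [-0.1, -0.1, 3.8]
gripper_width: 0.0216
gripper_force: 25.0
```

Call:
play_rows(rows=[[[0.9,0,0,-0.03,0],[0.9,0,0,-0.08,0],[0.9,0,0,-0.15,0],[0.9,0,0,-0.2,0],[0.9,0,0,-0.22,0],[0.9,0,0,-0.22,0],[0.9,0,0,-0.22,0],[0.9,0,0,-0.22,0]]])

```text
time_s: 3.53
tcp_pos: [0.5651, 0.2244, 0.1899]
eef_rot: [179.9, 0.1, -12.0]
contact_force: [0.1, -0.3, -1.5]
gripper_width: 0.0214
gripper_force: 25.0
```

Call:
play_rows(rows=[[[0.9,0.03,0.035,0,0],[0.9,0.08,0.094,0,0],[0.9,0.14,0.164,0,0],[0.9,0.2,0.234,0,0],[0.9,0.235,0.275,0.01,0],[0.9,0.245,0.286,0.02,0],[0.9,0.245,0.286,0.03,0],[0.9,0.245,0.286,0.03,0]]])

```text
time_s: 4.2
tcp_pos: [0.6548, 0.0588, 0.1733]
eef_rot: [179.9, 0.3, -12.1]
contact_force: [-0.3, 1.0, -0.6]
gripper_width: 0.0213
gripper_force: 25.0
```

```bash
python3 - <<'E'
from h import *
import cv2
s=r.get_state();print(s["tcp_pos"],s["eef_rot"],s["gripper_width"],s["contact_force"])
a=r.capture("scene")[:,:,::-1];b=r.capture("side")[:,:,::-1];w=r.capture("wrist")[:,:,::-1]
cv2.imwrite("pics/s2.png",a);cv2.imwrite("pics/d2.png",b);cv2.imwrite("pics/w2.png",w)
c=lambda im,x,y,n,k:cv2.resize(im[y:y+n,x:x+n].copy(),None,fx=k,fy=k,interpolation=cv2.INTER_CUBIC)
M=np.zeros((600,800,3),np.uint8)
M[:400,:400]=c(a,285,160,80,5);M[:400,400:]=c(b,260,125,80,5)
M[400:,:800]=cv2.resize(w[100:205,140:420],(800,300))[:200]
cv2.imwrite("pics/m2.png",M)
E
```

```text
[0.6548 0.0588 0.1733] [179.8828   0.2559 -12.0756] 0.02132375126781441 [-0.2943  1.023  -0.6079]
```

View pics/m2.png

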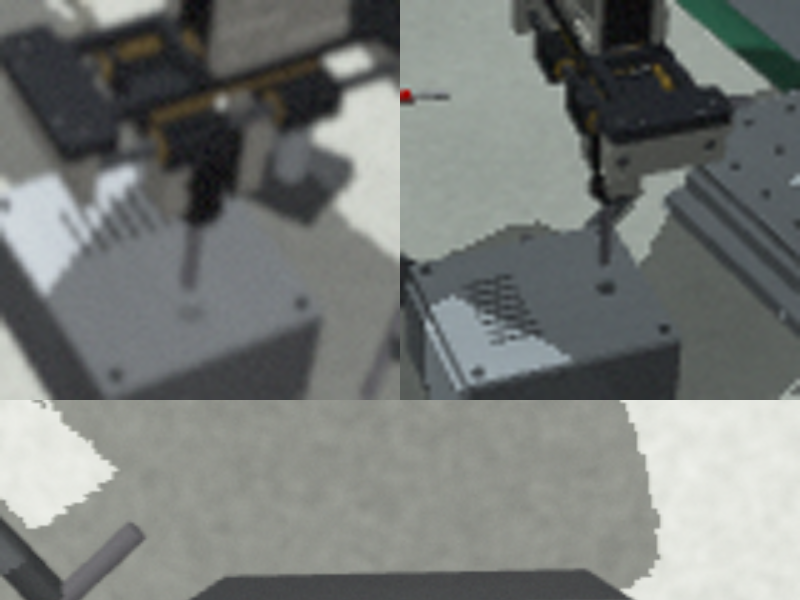

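```bash
python3 - <<'E'
from h import *
import cv2
for n,x0,y0,ox,t,h in(("scene",285,160,0,(189.5,282.5),(190,313)),("side",260,125,400,(604,261),(606,288))):
    i=r.camera_info(n); f=lambda p,z:onz(i,x0+(p[0]-ox)/5,y0+p[1]/5,z)
    print(n,f(t,.1015),f(h,.08),(f(h,.08)-f(t,.1015))*1e3)
g=cv2.cvtColor(cv2.imread("pics/s2.png"),cv2.COLOR_BGR2GRAY);print(g[210:228,316:332])
g=cv2.cvtColor(cv2.imread("pics/d2.png"),cv2.COLOR_BGR2GRAY);print(g[170:188,294:310])
E
```

```text
scene [0.6541 0.061  0.1015] [0.6577 0.0606 0.08  ] [  3.5692  -0.4092 -21.5   ]
side [0.657  0.0586 0.1015] [0.6574 0.0551 0.08  ] [  0.3973  -3.4568 -21.5   ]
[[125 123 122 120 123 113  90  82  91 109 122 120 123 123 121 123]
 [123 121 122 124 119 109  90  84  95 115 126 120 121 123 124 122]
 [123 123 125 120 119 106  87  84  95 119 122 124 123 122 120 123]
 [122 125 123 123 119  99  86  83  96 117 123 122 124 121 124 122]
 [122 122 124 123 117  96  84  86 102 119 123 123 124 124 123 123]
 [120 124 125 124 114  95  85  87 104 118 123 125 125 122 122 123]
 [123 124 124 124 118  97  86  90 108 120 125 124 126 124 123 122]
 [121 124 122 123 120 107  97  97 112 124 126 122 125 124 126 125]
 [119 121 123 123 122 115 111 112 119 124 124 125 124 127 125 124]
 [121 121 119 123 123 121 122 122 123 122 124 127 123 124 123 126]
 [123 120 122 119 121 120 118 123 118 118 121 126 124 126 125 124]
 [122 121 124 120 117 111 110 109 110 116 123 123 123 128 126 124]
 [123 121 121 120 114 107 107 104 103 110 117 123 122 125 121 126]
 [122 123 122 121 115 107 105 104 108 112 119 123 122 125 123 124]
 
[... 774 characters left out ...]
  91  96  96  96 137  99  94]
 [ 97  95  95  95  94  93  83  94  95  94  95  94  95 107  95  96]
 [ 97  94  96  95  96  96  96  96  93  94  94  93  93  92  94  97]
 [ 97  95  96  96  95  94  92  90  90  94  92  92  94  94  94  95]
 [ 95  93  95  95  93  88  77  68  73  93  94  94  93  93  92  96]
 [ 93  94  93  96  95  66  53  47  57  86  93  94  94  94  92  92]
 [ 95  96  95  93  93  84  59  56  66  92  92  92  91  93  94  92]
 [ 93  93  93  94  93  92  94  94  94  95  95  94  94  94  92  91]
 [ 93  93  94  94  94  94  93  93  94  93  93  92  95  91  91  92]
 [ 94  95  94  94  94  93  95  94  92  93  92  92  92  93  92  91]
 [ 95  93  92  93  94  93  90  94  93  91  90  93  93  93  93  95]]
```

```bash
python3 - <<'E'
from h import *
A=[];b=[];
for n,t,h in(("scene",(322.6,216.),(323.3,222.2)),("side",(300.5,176.9),(300.9,182.0))):
    i=r.camera_info(n); H=onz(i,*h,.08)
    g=lambda p:np.array(proj(i,p)); q=H+[0,0,.0215]
    J=np.array([(g(q+np.eye(3)[k]*1e-3)-g(q)) for k in(0,1)]).T
    e=g(q)-t   # tip must move by this in px
    print(n,H,e); A+=[J[0],.4*J[1]];b+=[e[0],.4*e[1]]
print(np.linalg.lstsq(np.array(A),np.array(b),rcond=None)[0])
E
```

```text
scene [0.6571 0.0621 0.08  ] [1.3739 1.0162]
side [0.6583 0.0583 0.08  ] [0.6394 0.2246]
[3.6983 1.3223]
```

Call:
play_rows(rows=[[[0.9,0.005,-0.004,0,0],[0.9,0.005,-0.004,0,0],[0.9,0.005,-0.004,0.01,0],[0.9,0.005,-0.004,0.02,0],[0.9,0.005,-0.004,0.03,0],[0.9,0.005,-0.004,0.04,0],[0.9,0.005,-0.004,0.05,0],[0.9,0.005,-0.004,0.054,0]]])

```text
time_s: 5.02
tcp_pos: [0.6586, 0.0609, 0.1483]
eef_rot: [180.0, 0.1, -12.0]
contact_force: [-0.0, 0.2, -0.6]
gripper_width: 0.0218
gripper_force: 25.0
```

Call:
play_rows(rows=[[[0.9,0,0,0.01,0],[0.9,0,0,0.02,0],[0.9,0,0,0.03,0],[0.9,0,0,0.04,0],[0.9,0,0,0.046,0],[0.9,0,0,0.05,0],[0.9,0,0,0.05,0],[0.9,0,0,0.05,0]]])

```text
time_s: 5.68
tcp_pos: [0.6591, 0.061, 0.1246]
eef_rot: [180.0, 0.0, -12.0]
contact_force: [0.2, -0.2, -0.1]
gripper_width: 0.0215
gripper_force: 25.0
```

Call:
play_rows(rows=[[[0.9,0,0,0.006,0],[0.9,0,0,0.01,0],[0.9,0,0,0.014,0],[0.9,0,0,0.018,0],[0.9,0,0,0.021,0],[0.9,0,0,0.023,0],[0.9,0,0,0.023,0],[0.9,0,0,0.023,0]]])

```text
time_s: 6.35
tcp_pos: [0.6594, 0.0611, 0.1133]
eef_rot: [-180.0, -0.0, -12.0]
contact_force: [0.2, -0.3, 3.2]
gripper_width: 0.0214
gripper_force: 25.0
```

```bash
python3 - <<'E'
from h import *
import cv2
s=r.get_state();print(s["tcp_pos"],s["contact_force"])
a=r.capture("scene")[:,:,::-1];b=r.capture("side")[:,:,::-1]
cv2.imwrite("pics/s3.png",a);cv2.imwrite("pics/d3.png",b)
o=cv2.imread("pics/s2.png");print("tray region change",np.abs(a.astype(int)-o)[180:250,230:285].mean())
E
```

```text
[0.6594 0.0611 0.1133] [ 0.1933 -0.3428  3.2187]
tray region change 5.231774891774892
```

Call:
play_rows(rows=[[[0.9,0,0,0.002,0],[0.9,0,0,0.002,0],[0.9,0,0,0.002,0],[0.9,0,0,0.002,0],[0.9,0,0,0.002,0],[0.9,0,0,0.002,0],[0.9,0,0,0.002,0],[0.9,0,0,0.002,0]]])

```text
time_s: 7.12
tcp_pos: [0.6592, 0.0611, 0.1122]
eef_rot: [-180.0, -0.0, -12.0]
contact_force: [1.5, 0.3, 4.1]
gripper_width: 0.0215
gripper_force: 25.0
```

```bash
python3 - <<'E'
from h import *
import cv2
a=r.capture("scene")[:,:,::-1];b=r.capture("side")[:,:,::-1]
cv2.imwrite("pics/s4.png",a);cv2.imwrite("pics/d4.png",b)
c=lambda im,x,y,w,h:cv2.resize(im[y:y+h,x:x+w].copy(),(400,400),interpolation=cv2.INTER_CUBIC)
cv2.imwrite("pics/m4.png",np.hstack([c(a,230,140,130,130),c(b,200,125,130,130)]))
E
```

```text
(no output)
```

View pics/m4.png

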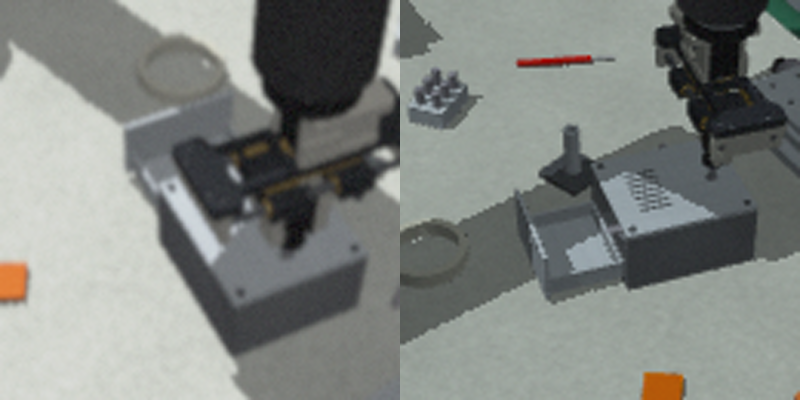

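Call:
play_rows(rows=[[[0.9,0,0,-0.03,0],[0.9,0,0,-0.08,0],[0.9,0,0,-0.13,0],[0.9,0,0,-0.16,0],[0.9,0,0,-0.16,0],[0.9,-0.03,-0.034,-0.16,0],[0.9,-0.08,-0.09,-0.16,0],[0.9,-0.13,-0.147,-0.16,0]]])

```text
time_s: 7.88
tcp_pos: [0.6091, 0.146, 0.1901]
eef_rot: [179.9, 0.2, -12.1]
contact_force: [1.1, 1.0, -0.4]
gripper_width: 0.0216
gripper_force: 25.0
```

Call:
play_rows(rows=[[[0.9,-0.05,-0.056,0,0],[0.9,-0.09,-0.102,0,0],[0.9,-0.11,-0.125,0,0],[0.9,-0.12,-0.135,0,0],[0.9,-0.12,-0.135,0.03,0],[0.9,-0.12,-0.135,0.06,0],[0.9,-0.12,-0.135,0.06,0],[0.9,-0.12,-0.135,0.06,0]]])

```text
time_s: 8.55
tcp_pos: [0.5652, 0.2238, 0.1606]
eef_rot: [179.8, 0.1, -12.0]
contact_force: [0.0, -0.8, -0.2]
gripper_width: 0.0213
gripper_force: 25.0
```

```bash
python3 - <<'E'
from h import *
import cv2
s=r.get_state();print(s["tcp_pos"],s["eef_rot"],s["contact_force"])
a=r.capture("scene")[:,:,::-1];b=r.capture("side")[:,:,::-1]
c=lambda im,x,y,n:cv2.resize(im[y:y+n,x:x+n].copy(),(400,400),interpolation=cv2.INTER_CUBIC)
cv2.imwrite("pics/s5.png",a);cv2.imwrite("pics/d5.png",b)
cv2.imwrite("pics/m5.png",np.hstack([c(a,320,150,50),c(b,230,140,50)]))
E
```

```text
[0.5652 0.2238 0.1606] [179.8429   0.1379 -11.9973] [ 0.0212 -0.7762 -0.1728]
```

View pics/m5.png

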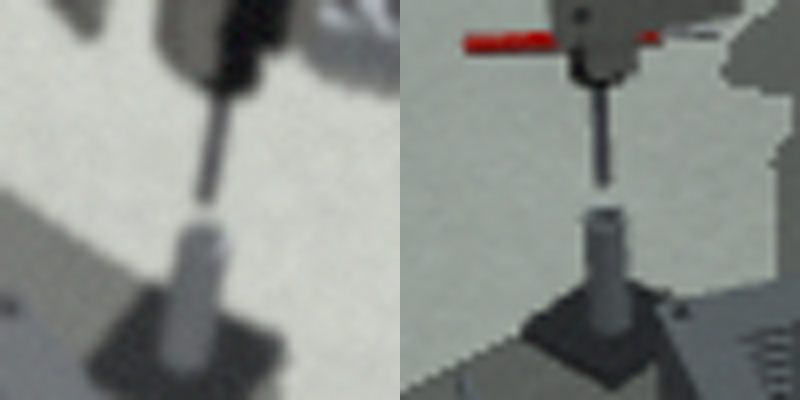

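Call:
play_rows(rows=[[[0.9,0,0,0.015,0],[0.9,0,0,0.025,0],[0.9,0,0,0.035,0],[0.9,0,0,0.05,0],[0.9,0,0,0.065,0],[0.9,0,0,0.08,0],[0.9,0,0,0.08,0],[0.9,0,0,0.08,0]]])

```text
time_s: 9.32
tcp_pos: [0.5657, 0.2246, 0.1213]
eef_rot: [179.9, 0.1, -12.0]
contact_force: [-0.7, 0.0, 0.1]
gripper_width: 0.0217
gripper_force: 25.0
```

Call:
play_rows(rows=[[[0.9,0,0,0.02,0],[0.9,0,0,0.04,0],[0.9,0,0,0.055,0],[0.9,0,0,0.065,0],[0.9,0,0,0.073,0],[0.9,0,0,0.079,0],[0.9,0,0,0.081,0],[0.9,0,0,0.081,0]]])

```text
time_s: 9.98
tcp_pos: [0.5662, 0.2249, 0.0821]
eef_rot: [180.0, -0.0, -11.9]
contact_force: [-1.8, -2.0, 2.9]
gripper_width: 0.0215
gripper_force: 25.0
```

Call:
play_rows(rows=[[[0.4,0,0,0,0],[0.4,0,0,0,0],[0.4,0,0,0,0],[0.4,0,0,0,0],[0.4,0,0,-0.05,0],[0.4,0,0,-0.12,0],[0.4,0,0,-0.19,0],[0.4,0,0,-0.25,0]]])

```text
time_s: 10.65
tcp_pos: [0.5663, 0.2249, 0.2088]
eef_rot: [-180.0, -0.1, -12.0]
contact_force: [1.3, 0.8, 1.2]
gripper_width: 0.0523
gripper_force: 0.0
```

```bash
python3 - <<'E'
from h import *
import cv2
s=r.get_state();print(s["tcp_pos"],s["eef_rot"])
# pin top check in the scene and side
a=r.capture("scene")[:,:,::-1];cv2.imwrite("pics/s6.png",a);b=r.capture("side")[:,:,::-1];cv2.imwrite("pics/d6.png",b)
for n,q in(("s",a),("d",b)):
    o=cv2.imread("pics/scene0.png" if n=="s" else "pics/side0.png")
    x,y=(330,160) if n=="s" else (245,148)
    m=lambda im:np.argwhere(cv2.cvtColor(np.ascontiguousarray(im[y:y+24,x:x+30]),cv2.COLOR_BGR2GRAY)<45).mean(0)
    print(n,m(q),m(o))
i=r.camera_info("scene");print(onz(i,206.7,257,.008))
to(.510,-.2285,.20,14)
E
```

```text
[0.5663 0.2249 0.2088] [-179.972    -0.0544  -11.9518]
s [13.8028 15.7042] [13.9545 15.9205]
d [13.5217 10.058 ] [13.5217 10.058 ]
[ 0.522  -0.2257  0.008 ]
share [0.0728 0.9144 0.0255] turn -0.30158530582619786 dist 0.4588053956317328
```

Call:
play_rows(rows=[[[0.4,0.036,0.46,0,-0.15],[0.4,0.036,0.46,0,-0.15],[0.4,0.036,0.46,0,-0.15],[0.4,0.036,0.46,0,-0.15],[0.4,0.036,0.46,0,-0.15],[0.4,0.036,0.46,0,-0.15],[0.4,0.036,0.46,0,-0.15],[0.4,0.036,0.46,0,-0.15]]])

```text
time_s: 11.42
tcp_pos: [0.5357, -0.0051, 0.2064]
eef_rot: [-180.0, -0.0, 0.8]
contact_force: [1.0, 0.4, -0.3]
gripper_width: 0.0524
gripper_force: 0.0
```

```bash
python3 - <<'E'
from h import *
s=r.get_state();print(s["tcp_pos"],s["eef_rot"])
to(.510,-.2285,.20,14)
E
```

```text
[ 0.5357 -0.0051  0.2064] [-179.9889   -0.0087    0.7821]
share [-0.0575  0.4461  0.0128] turn -0.15379678417018927 dist 0.2249702238304122
```

Call:
play_rows(rows=[[[0.4,-0.058,0.446,0.012,-0.154],[0.4,-0.058,0.446,0.012,-0.154],[0.4,-0.058,0.446,0.012,-0.154],[0.4,-0.058,0.446,0.012,-0.154],[0.4,-0.058,0.446,0.012,-0.154],[0.4,-0.058,0.446,0.012,-0.154],[0.4,-0.058,0.446,0.012,-0.154],[0.4,-0.058,0.446,0.012,-0.154]]])

```text
time_s: 12.08
tcp_pos: [0.5107, -0.2277, 0.1999]
eef_rot: [-180.0, 0.0, 14.1]
contact_force: [0.2, 0.6, -0.8]
gripper_width: 0.0525
gripper_force: 0.0
```

```bash
python3 - <<'E'
from h import *
import cv2
s=r.get_state();print(s["tcp_pos"],s["eef_rot"])
i=r.camera_info("wrist");np.save("w7.npy",i,allow_pickle=True)
w=r.capture("wrist")[:,:,::-1];cv2.imwrite("pics/w7.png",w)
print(proj(i,(.5215,-.228,.008)))
E
```

```text
[ 0.5107 -0.2277  0.1999] [-179.9788    0.0388   14.0632]
(np.float64(286.05218176358653), np.float64(175.7306096123662))
```

View pics/w7.png

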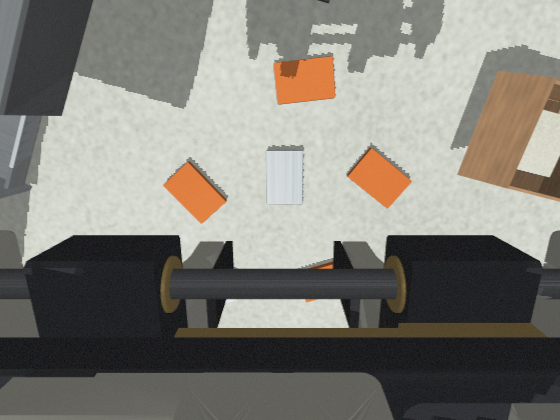

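```bash
python3 - <<'E'
from h import *
import cv2
i=np.load("w7.npy",allow_pickle=True).item()
im=cv2.imread("pics/w7.png")[130:215,250:320];g=cv2.cvtColor(im,cv2.COLOR_BGR2GRAY).astype(int)
print(g[40:46,10:62:2]);print(g[:,35])
c=np.array([onz(i,*p,.008) for p in[(267,150.5),(303,150.5),(304,204.5),(267,205)]])
print(c,c.mean(0)); e=(c[0]-c[3]);print("yaw",np.degrees(np.arctan2(e[1],e[0])),np.degrees(np.arctan2(*(c[1]-c[2])[1::-1])))
m=c.mean(0); to(m[0],m[1],.002,14.)
# tray pose
for n,f in(("side","d6"),("scene","s6")): print(n)
E
```

```text
[[209 210 216 205 218 215 212 214 216 216 216 214 212 211 213 217 205 209
  211 214 211 171 193 213 210 207]
 [208 211 213 204 218 215 211 214 217 216 215 215 215 211 212 217 207 209
  211 214 210 170 204 217 214 210]
 [208 210 211 198 220 216 213 213 217 214 215 213 214 209 214 217 206 209
  209 214 210 166 214 217 216 213]
 [208 211 211 199 218 216 213 214 218 217 215 214 212 211 213 218 207 208
  208 214 211 163 212 215 215 214]
 [211 212 209 198 218 216 212 214 217 214 217 214 212 210 212 217 208 210
  208 214 211 166 212 216 215 212]
 [213 212 212 196 218 218 213 213 219 215 217 213 213 211 213 217 206 209
  210 214 210 176 210 213 212 212]]
[205 204 206 208 212 214 214 214 212 213 214 215 214 215 211 190 126 124
 125 119 118 210 207 208 208 209 208 207 208 209 208 209 209 209 210 211
 209 210 208 210 210 209 206 210 210 211 210 211 211 210 211 209 211 211
 210 212 212 211 211 211 210 213 212 214 212 213 212 213 214 212 213 213
 213 216 179 207 211 213 213 210 210 208 209 207 207]
[[ 0.543  -0.2015  0.008 ]
 [ 0.5523 -0.2389  0.008 ]
 [ 0.4949 -0.2555  0.008 ]
 [ 0.4843 -0.2155  0.008 ]] [ 0.5186 -0.2278  0.008 ]
yaw 13.348158905092722 16.104900255889277
share [0.0146 0.0056 0.3961] turn 0.0015502250314777689 dist 0.19822320270429225
side
scene
```

Call:
play_rows(rows=[[[0.4,0.019,0.005,0.08,0],[0.4,0.019,0.005,0.16,0],[0.4,0.019,0.005,0.24,0],[0.4,0.019,0.005,0.31,0],[0.4,0.019,0.005,0.36,0],[0.4,0.019,0.005,0.384,0],[0.4,0.019,0.005,0.392,0],[0.4,0.019,0.005,0.393,0]]])

```text
time_s: 12.8
tcp_pos: [0.5205, -0.226, 0.0032]
eef_rot: [-180.0, 0.1, 14.3]
contact_force: [0.0, 0.6, 0.2]
gripper_width: 0.0529
gripper_force: 0.0
```

Call:
play_rows(rows=[[[0.7,0,0,0,0],[0.7,0,0,0,0],[0.7,0,0,0,0],[0.7,0,0,0,0],[0.7,0,0,0,0],[0.7,0,0,0,0],[0.7,0,0,0,0],[0.7,0,0,0,0]]])

```text
time_s: 13.47
tcp_pos: [0.5215, -0.2273, 0.0054]
eef_rot: [180.0, -0.1, 14.2]
contact_force: [-0.2, 3.7, 7.3]
gripper_width: 0.0392
gripper_force: 25.0
```

```bash
python3 - <<'E'
from h import *
c,s=np.cos(np.radians(-11.9)),np.sin(np.radians(-11.9))
L=lambda x,y:np.array([.6125+c*x-s*y,.0675+s*x+c*y])
t=L(-.120,0);print("tray centre",t)
st=r.get_state();b=(*st["tcp_pos"],st["eef_rot"][2])
to(t[0],t[1],.20,-12,(b[0],b[1],.203,b[3]))
for n in("scene","side"):
    i=r.camera_info(n);print(n,[np.round(proj(i,(*L(*q),z)),1) for q,z in(((-.16,.059),.071),((-.16,-.059),.071),((-.12,0),.016))])
E
```

```text
tray centre [0.4951 0.0922]
share [ 0.1052 -0.6326  0.006 ] turn 0.3045409852822406 dist 0.3206461742296012
scene [array([306.7, 170.3]), array([270.8, 181.7]), array([294.4, 197.4])]
side [array([238.3, 185.5]), array([247.1, 208. ]), array([254.8, 206. ])]
```

Call:
play_rows(rows=[[[0.7,0,0,-0.05,0],[0.7,0,0,-0.12,0],[0.7,0,0,-0.2,0],[0.7,0,0,-0.27,0],[0.7,0.01,-0.06,-0.3,0.03],[0.7,0.022,-0.13,-0.3,0.08],[0.7,0.034,-0.2,-0.3,0.13],[0.7,0.046,-0.28,-0.3,0.18]]])

```text
time_s: 14.13
tcp_pos: [0.5081, -0.0854, 0.1549]
eef_rot: [-180.0, -0.1, -1.6]
contact_force: [2.0, 0.8, -1.6]
gripper_width: 0.0391
gripper_force: 25.0
```

```bash
python3 - <<'E'
from h import *
s=r.get_state();print(s["tcp_pos"],s["eef_rot"],s["gripper_width"])
to(.4951,.0922,.12,-12)
to(.4951,.0922,.12,-12,(.5205+.5*.046*.97+.14*-.243*-1*-1,-.2278+.023*.243+.14*.97,.1535,14.06-.18*1.5*57.3))
E
```

```text
[ 0.5081 -0.0854  0.1549] [-179.9757   -0.0913   -1.6301] 0.039125731017426627
share [-0.0362 -0.3542  0.0698] turn 0.1206594282559687 dist 0.18142061585796462
share [-0.0362 -0.3564  0.067 ] turn 0.12320860966245305 dist 0.18224037813009494
```

Call:
play_rows(rows=[[[0.7,-0.01,-0.08,0,0.05],[0.7,-0.02,-0.16,0,0.1],[0.7,-0.028,-0.24,0,0.122],[0.7,-0.034,-0.31,0.02,0.122],[0.7,-0.036,-0.345,0.04,0.122],[0.7,-0.036,-0.356,0.06,0.122],[0.7,-0.036,-0.356,0.067,0.122],[0.7,-0.036,-0.356,0.067,0.122]]])

```text
time_s: 14.8
tcp_pos: [0.4936, 0.0916, 0.1196]
eef_rot: [179.9, 0.1, -11.8]
contact_force: [0.4, 0.1, -0.8]
gripper_width: 0.0393
gripper_force: 25.0
```

```bash
python3 - <<'E'
from h import *
import cv2
s=r.get_state();print(s["tcp_pos"],s["eef_rot"],s["gripper_width"])
to(.4951,.0922,.021,-12)
a=r.capture("scene")[:,:,::-1];b=r.capture("side")[:,:,::-1];w=r.capture("wrist")[:,:,::-1]
c=lambda im,x,y,n:cv2.resize(im[y:y+n,x:x+n].copy(),(400,400),interpolation=cv2.INTER_CUBIC)
M=np.zeros((600,800,3),np.uint8);M[:400]=np.hstack([c(a,240,130,90),c(b,210,145,90)])
M[400:,:400]=cv2.resize(w[0:300],(400,200)); 
a=cv2.imread("pics/s6.png");b=cv2.imread("pics/d6.png")
M[400:,400:]=np.hstack([cv2.resize(c(a,240,150,80),(200,200)),cv2.resize(c(b,220,160,80),(200,200))])
cv2.imwrite("pics/m8.png",M)
E
```

```text
[0.4936 0.0916 0.1196] [179.914    0.1014 -11.7779] 0.03933121947117129
share [ 0.0026 -0.0018  0.1972] turn 0.002584709782794696 dist 0.0986177817579347
```

View pics/m8.png

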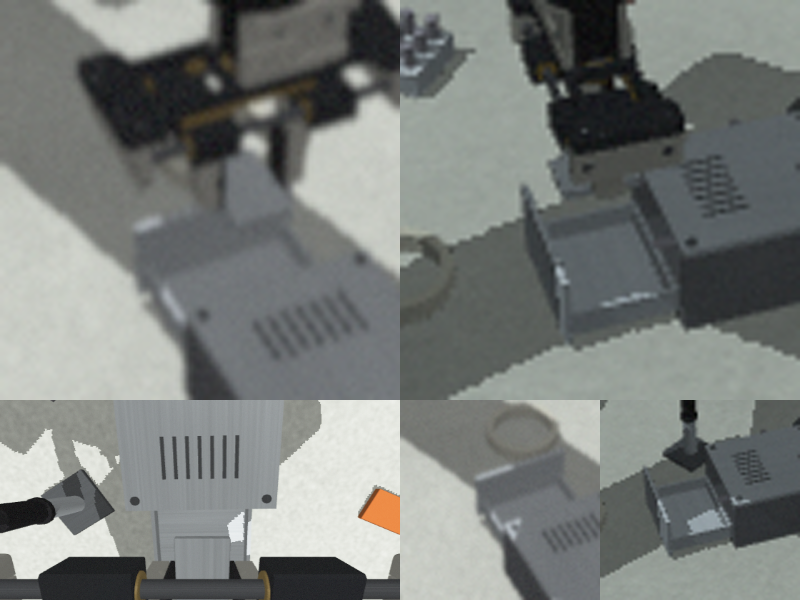

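Call:
play_rows(rows=[[[0.7,0.001,0,0.04,0],[0.7,0.001,0,0.08,0],[0.7,0.001,0,0.12,0],[0.7,0.001,0,0.145,0],[0.7,0.001,0,0.165,0],[0.7,0.001,0,0.18,0],[0.7,0.001,0,0.19,0],[0.7,0.001,0,0.196,0]]])

```text
time_s: 15.62
tcp_pos: [0.4953, 0.092, 0.0224]
eef_rot: [-180.0, -0.0, -11.8]
contact_force: [-0.3, 0.3, -0.9]
gripper_width: 0.0393
gripper_force: 25.0
```

Call:
play_rows(rows=[[[0.7,0,0,0.002,0],[0.48,0,0,0.002,0],[0.48,0,0,0.002,0],[0.48,0,0,0.002,0],[0.48,0,0,0.002,0],[0.48,0,0,0.002,0],[0.48,0,0,0.002,0],[0.48,0,0,0.002,0]]])

```text
time_s: 16.28
tcp_pos: [0.4951, 0.0923, 0.0217]
eef_rot: [-180.0, -0.0, -11.8]
contact_force: [-0.0, -0.4, 0.7]
gripper_width: 0.0453
gripper_force: 0.0
```

Call:
play_rows(rows=[[[0.48,0,0,-0.02,0],[0.48,0,0,-0.05,0],[0.48,0,0,-0.1,0],[0.48,0,0,-0.16,0],[0.48,0,0,-0.22,0],[0.48,0,0,-0.22,0],[0.48,0,0,-0.22,0],[0.48,0,0,-0.22,0]]])

```text
time_s: 16.95
tcp_pos: [0.4947, 0.0922, 0.1314]
eef_rot: [-180.0, 0.0, -11.8]
contact_force: [-0.1, -0.0, 0.3]
gripper_width: 0.0457
gripper_force: 0.0
```

```bash
python3 - <<'E'
from h import *
import cv2
s=r.get_state();print(s["tcp_pos"],s["eef_rot"],s["gripper_width"])
i=r.camera_info("wrist");w=r.capture("wrist")[:,:,::-1];cv2.imwrite("pics/w9.png",w)
a=r.capture("side")[:,:,::-1];cv2.imwrite("pics/d9.png",a)
c,s_=np.cos(np.radians(-11.9)),np.sin(np.radians(-11.9))
D=r.camera_info("side")
g=cv2.cvtColor(np.ascontiguousarray(a),cv2.COLOR_BGR2GRAY)
L=lambda x,y:np.array([.6125+c*x-s_*y,.0675+s_*x+c*y])
print([np.round(proj(D,(*L(-.12+x,y),.024))) for x in(-.03,.03) for y in(-.02,.02)])
print(g[194:218:1,238:274:2])
o=cv2.cvtColor(cv2.imread("pics/d6.png"),cv2.COLOR_BGR2GRAY);print((g.astype(int)-o)[194:218,238:274:2])
E
```

```text
[0.4947 0.0922 0.1314] [-179.9797    0.0053  -11.8071] 0.04568350779359767
[array([248., 210.]), array([245., 202.]), array([265., 206.]), array([261., 199.])]
[[ 63  89  94  94  85  81  77  77  76  76  75  75  64  92  58  60  93  94]
 [ 65  60  91  75  74  75  75  77  77  78  82  85  80  76  61  58  76  95]
 [ 66  61  94  76  78  74  76  77  83  91  98  96  96  75  61  59  60  97]
 [ 64  59  97  77  76  78  86  92  95  97  98  95  97  63  78  58  59  96]
 [ 72  59  97  77  85  95  97  98  96  94  98  96  95  64  92  66  71  93]
 [ 71  61  71  97  98  96  97  96  98  96 100  85  95  81  85  73  75  76]
 [ 77  62  57  96  98  96  96  97  99  97 112  97  97  96  76  71  65  59]
 [ 80  59  61  93  98  94  95  97  98  96  95  96  99  97  62  79  59  59]
 [ 94  60  59  93  98 105  98  95  96  97  99  96  96  98  65  92  60  60]
 [ 93  64  58  92  96  98  97  99  98  96  95  95  95 102  82  91  62  58]
 [ 93  66  60  64  76  98  98  98  95  95  97  96  94  91  82  75  61  59]
 [ 91  81  60  57 102  96  97  97  96  95  94  93  94  95  99  63  81  57]
 [ 92  87  61  57 165  96  97  96  95  9
[... 1961 characters left out ...]
-72 -72 -60 -35 -45  -8]
 [  2   3   3 -37   2   6  -1  -8 -28 -81 -78 -78 -62 -61 -61 -59 -42 -27]
 [  1   4  -3 -36   0 -13 -24 -23 -12 -62 -58 -60 -58 -56 -60 -57 -33  -7]
 [  0   2   1 -37   0  -9  -8 -17   2 -53 -58 -57 -28 -13 -33  -2  -4  -1]
 [  4   4   3 -35  -1   2   2   2   2   5 -29 -12   1   2   0  -6  -5   3]
 [  1   1   2 -35   0   3   0   2  -1   5   4   2  -1   5  -1  -3  -5   3]
 [  2   2   2 -32   0   3   1   6   2   2   2   3   4   3   3   1  -7  -3]
 [  2   1   5   3  -3   0   2   2   2   3   1   0   2   0   0  -1   3   1]
 [  1   3   0   0   0   1   0   0   4   4   1   2   0   1   1   2   2  -5]
 [  1   1   6  -4   2   0  -1   1   0   0   1   4   2   1   3   1   2 -46]]
```

Call:
play_rows(rows=[[[1,-0.05,0,0,0],[1,-0.12,0,0,0],[1,-0.17,0,0,0],[1,-0.17,0,0.05,0],[1,-0.17,0,0.1,0],[1,-0.17,0,0.15,0],[1,-0.17,0,0.182,0],[1,-0.17,0,0.182,0]]])

```text
time_s: 17.72
tcp_pos: [0.4093, 0.1078, 0.0371]
eef_rot: [179.7, 0.3, -11.8]
contact_force: [-0.7, 0.0, -0.8]
gripper_width: 0.0014
gripper_force: 0.0
```

```bash
python3 - <<'E'
from h import *
s=r.get_state();print(s["tcp_pos"],s["eef_rot"],s["gripper_width"],s["contact_force"])
c,s_=np.cos(np.radians(-11.9)),np.sin(np.radians(-11.9))
d=s["tcp_pos"][:2]-[.6125,.0675];print("local",c*d[0]+s_*d[1],-s_*d[0]+c*d[1])
E
```

```text
[0.4093 0.1078 0.0371] [179.6728   0.2785 -11.8197] 0.0013984262255627854 [-0.6962  0.0179 -0.7904]
local -0.2071529527513777 -0.002483567915943438
```

Call:
play_rows(rows=[[[1,0.03,0,-0.002,0],[1,0.05,0,-0.002,0],[1,0.065,0,-0.002,0],[1,0.08,0,-0.002,0],[1,0.095,0,-0.002,0],[1,0.11,0,-0.002,0],[1,0.125,0,-0.002,0],[1,0.14,0,-0.002,0]]])

```text
time_s: 18.38
tcp_pos: [0.4808, 0.0953, 0.0417]
eef_rot: [-180.0, 0.0, -11.8]
contact_force: [-4.3, 3.7, 0.8]
gripper_width: 0.0007
gripper_force: 2.3
```

Call:
play_rows(rows=[[[1,0.012,0,0,0],[1,0.024,0,0,0],[1,0.036,0,0,0],[1,0.048,0,0,0],[1,0.06,0,0,0],[1,0.07,0,0,0],[1,0.076,0,0,0],[1,0.076,0,0,0]]])

```text
time_s: 19.05
tcp_pos: [0.5181, 0.0875, 0.0416]
eef_rot: [-180.0, -0.0, -11.8]
contact_force: [-1.5, 1.0, -0.6]
gripper_width: 0.0005
gripper_force: 0.7
```

```bash
cat > loc.py <<'E'
from h import *
s=r.get_state();print(s["tcp_pos"],s["eef_rot"],s["contact_force"])
c,s_=np.cos(np.radians(-11.9)),np.sin(np.radians(-11.9))
d=s["tcp_pos"][:2]-[.6125,.0675];print("local",c*d[0]+s_*d[1],-s_*d[0]+c*d[1])
E
python3 loc.py
```

```text
[0.5181 0.0875 0.0416] [-179.9972   -0.0018  -11.7967] [-1.5249  1.0132 -0.554 ]
local -0.09647223620088567 0.00014581099510267356
```

Call:
play_rows(rows=[[[1,0.004,0,0,0],[1,0.008,0,0,0],[1,0.012,0,0,0],[1,0.016,0,0,0],[1,0.018,0,0,0],[1,0.02,0,0,0],[1,0.02,0,0,0],[1,0.02,0,0,0]]])

```text
time_s: 19.72
tcp_pos: [0.525, 0.0856, 0.0414]
eef_rot: [180.0, 0.2, -11.8]
contact_force: [-13.5, 9.0, 7.2]
gripper_width: 0.0004
gripper_force: 7.6
```

```bash
python3 loc.py; python3 - <<'E'
from h import *
import cv2
a=r.capture("side")[:,:,::-1];cv2.imwrite("pics/d10.png",a)
g=cv2.cvtColor(np.ascontiguousarray(a),cv2.COLOR_BGR2GRAY).astype(int)
o=cv2.cvtColor(cv2.imread("pics/side0.png"),cv2.COLOR_BGR2GRAY).astype(int)
for v in range(196,214,3): print(v,g[v,260:280],o[v,260:280])
D=r.camera_info("side");c,s=np.cos(np.radians(-11.9)),np.sin(np.radians(-11.9))
L=lambda x,y:np.array([.6125+c*x-s*y,.0675+s*x+c*y])
for t in(0,.005,.01):print(t,[np.round(proj(D,(*L(-.075-t,-.059),z)),1) for z in(.071,.007)])
E
```

```text
[0.525  0.0856 0.0414] [179.9514   0.199  -11.8062] [-13.5216   9.0177   7.1641]
local -0.08931320934894443 -0.0003251711597303947
196 [39 25 27 27 28 39 52 51 74 76 76 75 76 75 75 73 76 75 76 46] [ 88  88  63  95  98  97  99  95 151 124  98 147 153 153 150 153 153 153
 153 150]
199 [ 85  78  59  37  63  74  75  76  75  76  77  76  75  77  77  75  75  76
  76 112] [ 90  90  90  95  98  99  98  99  97 115 147  99 124 152  93  67  87 150
 154 152]
202 [ 84  80  82  91  79  82  72  64  61  58  99  64 118  73  74  73  69  61
  61  49] [148 150 151 153 130 101  98  97  97  98  86 149 120  86  70  76  69  60
  61  52]
205 [ 93  94  94  99  99 150 154 130  70  98 102 102  65  52  48  45  46  48
  47  49] [149 150 150 149 148 149 126  99  97  96  95  92  79  67  52  46  51  47
  50  51]
208 [156 154 154 153 150 153 153 155 107 102  99 100 101  70  51  50  49  46
  51  49] [150 149 149 148 146 145 146 126 101  98  96  96  75  67  51  49  49  50
  49  48]
211 [154 152 152 152 153 154 155 156 156 158  91  99 103  72  50  52  49  51
  46  51] [148 147 146 145 148 147 147 151 150 104  97  96  77  60  45  47  49  47
  49  49]
0 [array([272.3, 202.5]), array([272.4, 216.4])]
0.005 [array([270.8, 202.8]), array([271. , 216.8])]
0.01 [array([269.3, 203.2]), array([269.6, 217.1])]
```

Call:
play_rows(rows=[[[1,-0.01,0,0,0],[1,-0.03,0,0,0],[1,-0.06,0,0,0],[1,-0.1,0,0,0],[1,-0.15,0,0,0],[1,-0.18,0,-0.08,0],[1,-0.2,0,-0.16,0],[1,-0.2,0,-0.24,0]]])

```text
time_s: 20.43
tcp_pos: [0.4272, 0.105, 0.1628]
eef_rot: [179.9, 0.0, -11.8]
contact_force: [1.3, 1.7, -0.9]
gripper_width: -0.0001
gripper_force: 0.0
```

Call:
play_rows(rows=[[[1,0,0,-0.08,0],[1,0,0,-0.16,0],[1,0,0,-0.24,0],[1,0,0,-0.24,0],[1,0,0,-0.24,0],[1,0,0,-0.24,0],[1,0,0,-0.24,0],[1,0,0,-0.24,0]]])

```text
time_s: 21.1
tcp_pos: [0.4289, 0.1055, 0.2803]
eef_rot: [179.9, 0.1, -11.8]
contact_force: [1.2, 0.2, 0.3]
gripper_width: 0.0006
gripper_force: 0.0
```

```bash
python3 loc.py; python3 - <<'E'
from h import *
import cv2
for n,f,b in(("side","d11","side0"),("scene","s11","scene0")):
    a=r.capture(n)[:,:,::-1];cv2.imwrite(f"pics/{f}.png",a)
    g=cv2.cvtColor(np.ascontiguousarray(a),cv2.COLOR_BGR2GRAY).astype(int)
    o=cv2.cvtColor(cv2.imread(f"pics/{b}.png"),cv2.COLOR_BGR2GRAY).astype(int)
    if n=="side":
        for v in(202,205,208,211): print(v,g[v,262:276],o[v,262:276])
    # largest changed areas
    m=cv2.morphologyEx((abs(g-o)>50).astype(np.uint8),cv2.MORPH_OPEN,np.ones((3,3)))
    k,l,st,c=cv2.connectedComponentsWithStats(m);print(n,[tuple(map(int,x)) for x in st[1:] if x[4]>25])
E
```

```text
[0.4289 0.1055 0.2803] [179.8971   0.0837 -11.8049] [1.2094 0.216  0.3133]
local -0.18749675086875617 -0.0007100024209335531
202 [154 157 132 103  65  59  59  60  51  91  89  66  73  73] [151 153 130 101  98  97  97  98  86 149 120  86  70  76]
205 [154 152 152 153 113  66  60  60  60  61  72  50  46  46] [150 149 148 149 126  99  97  96  95  92  79  67  52  46]
208 [153 151 148 151 151  88  61  59  58  60  72  54  46  47] [149 148 146 145 146 126 101  98  96  96  75  67  51  49]
211 [149 151 151 151 150  98  92  65  60  60  72  53  49  44] [146 145 148 147 147 151 150 104  97  96  77  60  45  47]
side [(162, 0, 15, 27, 296), (203, 16, 36, 16, 389), (122, 39, 5, 10, 34), (101, 40, 7, 13, 64), (109, 46, 5, 8, 33), (122, 54, 7, 6, 27), (108, 57, 13, 4, 41), (115, 63, 11, 12, 107), (211, 90, 6, 7, 33), (217, 93, 22, 9, 100), (156, 96, 18, 20, 216), (155, 104, 155, 151, 7129), (244, 120, 11, 9, 68), (33, 154, 49, 66, 1577), (318, 154, 39, 20, 431), (265, 157, 70, 43, 1512), (201, 202, 20, 13, 194), (123, 209, 9, 15, 104), (0, 215, 16, 30, 282), (140, 231, 5, 8, 29), (10, 247, 70, 44, 1644), (202, 257, 8, 8, 53), (163, 275, 43, 23, 419)]
scene [(144, 0, 18, 51, 509), (201, 0, 8, 20, 128), (266, 0, 26, 48, 1089), (378, 0, 15, 2, 30), (374, 16, 5, 8, 37), (391, 17, 16, 9, 85), (244, 45, 85, 67, 2673), (392, 71, 30, 15, 265), (206, 73, 4, 8, 26), (150, 84, 18, 28, 244), (203, 84, 8, 20, 119), (220, 116, 25, 15, 170), (279, 124, 132, 70, 3080), (253, 137, 41, 29, 470), (413, 140, 57, 41, 1076), (179, 156, 22, 21, 229), (227, 167, 69, 86, 3734), (216, 171, 8, 6, 36), (285, 190, 120, 101, 4783), (338, 203, 14, 10, 81)]
```

```bash
python3 - <<'E'
import cv2,numpy as np
for n,f,x,y,w,h in(("scene0","s11",272,148,34,28),("side0","d11",190,194,36,26),("side0","d11",243,150,24,36),("scene0","s11",330,162,26,40)):
    L=lambda p:cv2.Laplacian(cv2.GaussianBlur(cv2.imread(f"pics/{p}.png",0),(3,3),0).astype(np.float32),-1)
    a,b=L(n),L(f);m=cv2.matchTemplate(b[y-8:y+h+8,x-8:x+w+8],a[y:y+h,x:x+w],cv2.TM_CCOEFF_NORMED)
    print(n,cv2.minMaxLoc(m)[1::2])
E
python3 -c "from plant import r; print(r.close_job())"
```

```text
scene0 (0.35256192088127136, (8, 8))
side0 (0.47756853699684143, (8, 8))
side0 (0.9049249291419983, (8, 8))
scene0 (0.7984178066253662, (8, 8))
the job is handed in; nothing more can be done
None
```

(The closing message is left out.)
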